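# Unscrew the tight cap of the braced screw jar

### The job

Lift the tape measure off the cap of the square glass jar and set it down on the bench without dropping it, leaving the tin, pliers and nut where they are. Then unscrew the tight cap with the jar staying seated in its bracing block, and when the threads let go raise the cap straight up. Finish with the gripper still holding the cap level over the jar, only one to three centimetres above its mouth: do not put it down or let go.

Things in the scene. Friction and masses are not known exactly. Their poses are not given: they have to be found in the camera images.
- block: Pale wooden block 116 x 116 x 40 mm fixed on the bench, with a square recess 71.5 mm wide and 30 mm deep in its top that stops the jar from turning. Origin: centre of its underside; z up, x and y along its sides.
- jar: Square clear glass jar, 0.4 to 0.75 kg with screws inside, standing in the recess of the block (its underside 10 mm above the bench). Body 70 x 70 mm to 72 mm height, shoulder narrowing to 81 mm, round neck 40 mm across up to the mouth at 112 mm. Origin: centre of its underside; z up. The neck has a three-start right-hand outer thread.
- cap: Ribbed round pale aluminium screw cap on the jar, 58 mm across (60 mm over the ribs), 22 mm tall, 0.065 kg. Origin: centre of the lower edge of its skirt; z up. Screwed on, the origin lies 96 to 97 mm above the jar's underside: 15 mm free under the skirt for fingertips. A springy sealing pad inside makes it tight: it takes about 0.4 N m to start (grip 30 N or more), less as it rises.
- tape_measure: Yellow tape measure, 38 mm (its x) x 72 mm (its y) x 62 mm tall, standing loose on top of the cap. Origin: centre of its underside; z up. Grip it across the 38 mm.
- screw_tin: Open low round tin, 77 mm across and 48 mm tall, on the bench beside the block; a bystander. Origin: centre of its underside.
- pliers: Pliers, 182 mm (its x) x 50 mm, 13 mm thick, lying on the bench beside the block; a bystander. Origin: centre of its underside.
- hex_nut: Large steel hexagon nut, 34 mm across and 14 mm thick, lying on the bench behind the block; a bystander. Origin: centre of its underside.
- cap_top (a point): Centre of the cap's flat top. The cap loosens counter-clockwise seen from above and rises about 3.5 mm per radian. The threads let go after 50 to 67 degrees, depending on how far it was screwed on; then it lifts off freely. A turn of 75 degrees is always enough; beyond 85 it may meet the next thread.
- jar_mouth (a point): Centre of the jar's mouth, 112 mm above its underside.
Things that resemble listed ones, but are neither listed nor needed, are in the scene too. What is shaped like the cap but green is not meant.

How it is judged:
By the outcome, as a careful person would: the job done as asked, in the order asked, and still so for the second after the job is handed in, while the arm keeps its last pose, push and grip.
It also fails if it takes over 48 s, if anything falls off the work surface, if the arm or the gripper's body presses on something with over 40 N, if the wrist force passes 120 N, or if a joint passes its speed limit or range.

### The arm

A 6-joint arm with a two-finger parallel gripper is mounted at the origin on a cart in front of the work surface, level with it; the furniture and walls round the work are solid. World frame = base frame: x ahead of the robot, y to its left, z up, the work surface at z = 0. Lengths are in m, angles in rad, forces in N, time in s.
With the tool pointing down it reaches from about 0.325 to 1 m from the base axis. Payload 5.1 kg.
Tool frame: the origin (TCP) lies at the very end of the fingers, on their centre line; the grasp point (between the pads) lies 19 mm behind it (arm.hold_point_z is the distance from the TCP to the grasp point, in m); x points along the fingers, z is the direction in which the jaws open and shut, and the axes are right-handed (so a half turn about x gives the same grasp; the last joint's range is limited). The gripper opens to 85 mm and grips with 20 to 120 N. Pads are 22 mm wide; open, the fingers measure 114 mm over their backs; the gripper's body (76 mm by 85 mm) begins 54 mm behind the grasp point. The pads swing forward as they close: fully open they stand 13 mm farther back than shut.
Start: joints at [-1.339, 0.124, 1.65, -0, 1.367, -0.083], TCP at [0.201, -0.618, 0.202] pointing down, gripper open.
Joint ranges: [-2.61, 2.61], [-1.02, 2.33], [0.03, 2.71], [-1.35, 4.49], [0.32, 2.68], [-2.91, 2.91]. Speed limits (rad/s): [2.57, 2.57, 3.14, 3.14, 3.14, 3.14].

### API

Orientations are given as a unit quaternion [w, x, y, z].
In Python, from workcell import arm gives the robot as it stands. The module is installed in compiled form; this text tells all that it offers.
- The arm moves only by the tool play_rows, never from a script. Its arguments are lists of equal length, an entry for each row: "grip": the closure, from -1 (fully open) to 1 (shut); "offset": the shift along the tool's x, y, z in cm, a list of three; "spin": the turn about the tool's x in rad. A call has 1 to 8 rows; each row is the pose to reach, as a shift and turn from the pose commanded when the call began, along the tool's axes at that moment; what a row does not reach only later rows make up. A row lasts 1/8 s, in which the tool goes at most 62.5 mm and 10.7 degrees, less where a joint would pass 70% of its speed; a pose out of reach is approached as far as the arm can. A call with a gripper value outside its range is refused whole. The fingers move at their own pace and stop on an object; the grip force is fixed at half the most. Time passes only in rows, so rows that repeat a pose let the fingers close. It gives the time, the measured TCP pose, the force and the opening at its end, in the units of the state.
- arm.state(): the state, without advancing time (a new reading comes with each control period).
- arm.capture(name): name is "scene" or "top" or "wrist"; returns a dict with "image" (400x640x3 uint8, red, green, blue), "intrinsics" (3x3 intrinsics, pixels), "eye" and "orientation" of the camera in the world. Camera axes: x right, y up, looking along -z (the intrinsics and any distortion apply to the point x, -y, -z); pixel columns grow to the right and rows downward; lengths in m; the calibration is good to about 2 mm. A picture is of the moment at which its call begins. There is no depth.
- arm.job_done(): hands the job in, once; it reports no verdict.
The state is a dict: "t": time; "q": joint angles; "joint_vel": joint speeds; "effort": joint torques, N m; "position": TCP position; "tool_rot": TCP orientation; "wrist_force": force on the tool from outside, world axes, zero at the start; "torque": the same for the moment, N m; "gripper_width": opening from 0.0 (shut) to 1.0 (fully open).
Only numpy, scipy, OpenCV 4.12 (cv2) and the standard library are available. Lean on these libraries where they do the work, as an engineer would, in place of code of your own. Each camera call takes 0.05 s, during which the arm holds its last target. There are 200 camera calls.

## Working session

There is one attempt and no reset: what is moved stays moved. The work goes in short steps, Python scripts to look and compute and a tool call to move; the robot and the scene stay as the last step left them, time stands still between calls to the robot, and variables do not carry over. Pictures are saved under pics/ and viewed, about 8 in all and at most 12, crops included, and the job is handed in when it is done.

Besides the shell and the picture viewer there is one more tool, called after "Request:" by a JSON object that holds its "method" and its "body". play_rows: Moves the arm, as the interface text tells. Its arguments: {"type":"object","properties":{"grip":{"type":"array","items":{"type":"number"}},"offset":{"type":"array","items":{"type":"array","items":{"type":"number"}}},"spin":{"type":"array","items":{"type":"number"}}},"required":["grip","offset","spin"]}

```bash
mkdir -p pics; cat > h.py <<'E'
import numpy as np, cv2
from scipy.spatial.transform import Rotation as R
from workcell import arm
def rot(q): return R.from_quat([q[1],q[2],q[3],q[0]]).as_matrix()
def snap(n,f=None):
    c=arm.capture(n)
    if f: cv2.imwrite('pics/'+f,cv2.cvtColor(c['image'],cv2.COLOR_RGB2BGR))
    return c
def ray(c,u,v):
    K=np.array(c['intrinsics']); d=np.linalg.inv(K)@[u,v,1]
    return np.array(c['eye']), rot(c['orientation'])@np.array([d[0],-d[1],-d[2]])
def onz(c,u,v,z):
    e,d=ray(c,u,v); return e+d*(z-e[2])/d[2]
def proj(c,p):
    q=rot(c['orientation']).T@(np.array(p)-np.array(c['eye'])); q=np.array(c['intrinsics'])@[q[0],-q[1],-q[2]]
    return q[:2]/q[2]
E
python3 - <<'E'
from h import *
s=arm.state(); print({k:np.round(v,3) for k,v in s.items()}); print(rot(s['tool_rot']).round(3), arm.hold_point_z)
ims=[]
for n in ['scene','top','wrist']:
    c=snap(n,n+'0.png'); print(n,{k:np.round(c[k],3).tolist() for k in c if k!='image'})
    
E
```

```text
{'t': np.float64(0.0), 'q': array([-1.339,  0.124,  1.652, -0.   ,  1.368, -0.083]), 'joint_vel': array([-0.001, -0.001, -0.002,  0.   , -0.001,  0.   ]), 'effort': array([-1.0000e-03, -4.2361e+01, -3.6545e+01, -0.0000e+00,  7.0000e-03,
       -0.0000e+00]), 'position': array([ 0.201, -0.617,  0.201]), 'tool_rot': array([ 0.572,  0.416,  0.573, -0.415]), 'wrist_force': array([ 0.161, -0.084, -0.833]), 'torque': array([-0.017,  0.032,  0.028]), 'gripper_width': np.float64(1.001)}
[[-0.     0.951  0.31 ]
 [ 0.002  0.31  -0.951]
 [-1.     0.    -0.002]] 0.0187
scene {'intrinsics': [[363.747, 0.0, 319.821], [0.0, 363.747, 205.507], [0.0, 0.0, 1.0]], 'eye': [0.302, -0.451, 0.764], 'orientation': [0.905, 0.315, -0.091, -0.272]}
top {'intrinsics': [[391.581, 0.0, 323.707], [0.0, 391.581, 196.487], [0.0, 0.0, 1.0]], 'eye': [0.472, -0.013, 0.965], 'orientation': [0.71, 0.052, -0.051, -0.701]}
wrist {'intrinsics': [[315.382, 0.0, 320.035], [0.0, 315.382, 198.255], [0.0, 0.0, 1.0]], 'eye': [0.27, -0.596, 0.373], 'orientation': [0.801, -0.116, 0.085, -0.582]}
```

View pics/scene0.png

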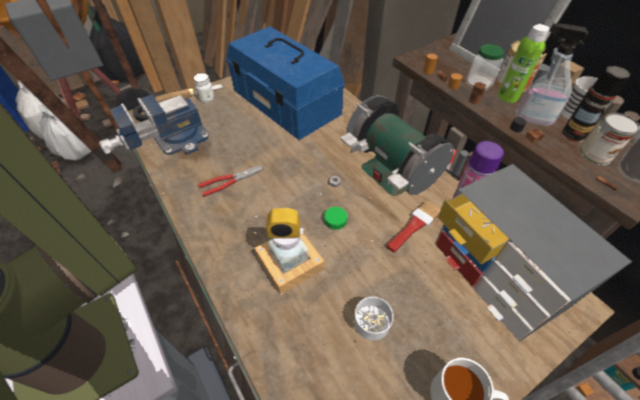

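View pics/top0.png

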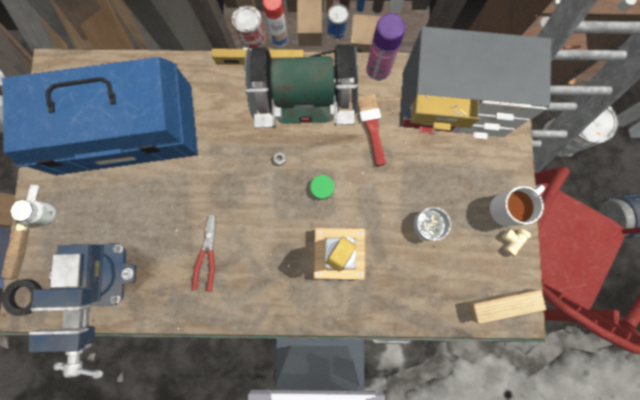

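The scene view shows the yellow tape measure at (284,225) on the jar and cap, with the block at (290,260), green cap at (336,217), tin at (374,318), pliers at (230,180) and nut at (335,181). In the top view the tape is at (342,253), the block at (340,253), the tin at (432,224), the pliers at (205,255) and the nut at (280,158).

```bash
python3 - <<'E'
from h import *
t=snap('top'); s=snap('scene')
# tape in top view
def big(c,box,lo,hi):
    x0,y0,x1,y1=box; hsv=cv2.cvtColor(c['image'],cv2.COLOR_RGB2HSV)[y0:y1,x0:x1]
    m=cv2.inRange(hsv,np.array(lo),np.array(hi)); 
    k=max(cv2.findContours(m,cv2.RETR_EXTERNAL,cv2.CHAIN_APPROX_NONE)[0],key=cv2.contourArea)
    return k.reshape(-1,2)+[x0,y0]
for nm,c,box in (('top',t,(310,225,372,285)),('scene',s,(255,195,310,245))):
    k=big(c,box,(18,140,100),(32,255,255)); r=cv2.minAreaRect(k.astype(np.float32)); print(nm,r,cv2.contourArea(k))
    if nm=='top':
        P=np.array([onz(c,u,v,.1905)[:2] for u,v in k]); q=cv2.minAreaRect((P*1000).astype(np.float32)); print('tape mm',q)
k=big(t,(305,220,375,290),(8,60,170),(22,160,255)); P=np.array([onz(t,u,v,.04)[:2] for u,v in k])
print('block mm',cv2.minAreaRect((P*1000).astype(np.float32)),P.min(0),P.max(0))
print('tin',onz(t,432,224,.045),'plier',onz(t,211,216,.01),onz(t,203,290,.01),'nut',onz(t,280,158,.01),'green',onz(t,322,187,.02))
a=cv2.resize(t['image'][215:295,300:380],None,fx=5,fy=5,interpolation=3);b=cv2.resize(s['image'][200:300,245:345],None,fx=4,fy=4,interpolation=3)
cv2.imwrite('pics/c1.png',np.hstack([a,b])[:,:,::-1])
E
```

```text
top ((338.1000061035156, 267.300048828125), (2.2360680103302, 0.4472135603427887), 26.56505012512207) 0.0
tape mm ((446.98297119140625, -41.23395538330078), (4.331336975097656, 0.8619173169136047), 64.45397186279297)
scene ((283.0, 222.5), (29.0, 32.0), 90.0) 584.0
block mm ((479.13580322265625, -57.15202331542969), (137.71556091308594, 129.39442443847656), 88.9853286743164) [ 0.41375197 -0.12567892] [0.54471454 0.01076839]
tin [ 0.54522982 -0.26652363  0.045     ] plier [0.56078434 0.26402697 0.01      ] [0.38383743 0.27344627 0.01      ] nut [0.70842472 0.09939797 0.01      ] green [ 0.63446665 -0.00667668  0.02      ]
```

View pics/c1.png

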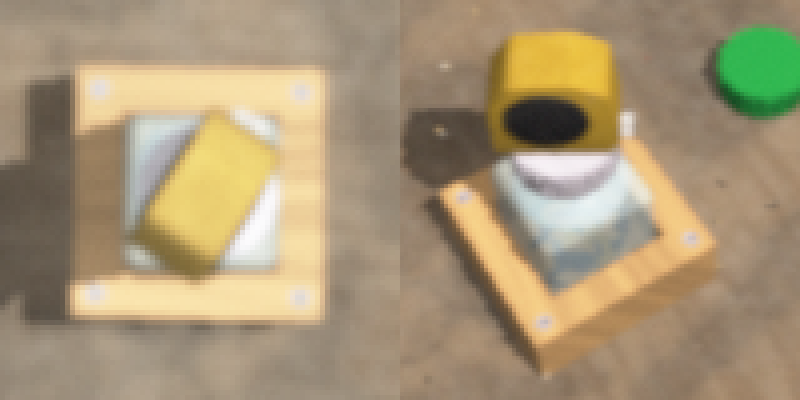

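The crop shows the block top corners (5x crop) at (75,68), (325,68), (325,322) and (70,322). The tape's corners are at about (212,110), (278,155), (205,280) and (138,238), with its long side leaning right.

```bash
python3 - <<'E'
from h import *
t=snap('top')
f=lambda u,v,z: onz(t,300+(u+.5)/5-.5,215+(v+.5)/5-.5,z)[:2]*1000
B=np.array([f(*p,40) if 0 else f(*p,.04) for p in [(75,68),(325,68),(325,322),(70,322)]]); print(B.round(1),B.mean(0))
T=np.array([f(*p,.1905) for p in [(212,110),(278,155),(205,278),(140,235)]]);print(T.round(1),T.mean(0),cv2.minAreaRect(T.astype(np.float32)))
d=T[1]-T[2]+T[0]-T[3]; print('long axis dir deg',np.degrees(np.arctan2(d[1],d[0])))
d=B[1]-B[0]; print('block',np.degrees(np.arctan2(d[1],d[0])))
E
```

```text
[[ 532.2    9.3]
 [ 533.7 -108.6]
 [ 416.2 -108.3]
 [ 414.7    9.8]] [474.20079325 -49.44997831]
[[506.6 -48.5]
 [489.3 -74.5]
 [441.5 -46.1]
 [457.7 -20.7]] [473.77520014 -47.45072467] ((474.0448303222656, -47.31573486328125), (31.176950454711914, 57.21470642089844), 59.35111999511719)
long axis dir deg -30.129491451640178
block -89.2776583381701
```

Request:
{"method": "play_rows", "body": {"grip": [-1, -1, -1, -1, -1, -1, -1, -1], "offset": [[-6, 0, 0], [-12, 0, 0], [-14, 43.6, -45.7], [-14, 43.6, -45.7], [-14, 43.6, -45.7], [-14, 43.6, -45.7], [-14, 43.6, -45.7], [-14, 43.6, -45.7]], "spin": [0, 0, 0.17, 0.35, 0.5, 0.65, 0.838, 0.838]}}

```text
t: 1.3
position: [0.3617, -0.2831, 0.3343]
tool_rot: [0.353, 0.613, 0.353, -0.613]
wrist_force: [0.5, -0.6, -0.1]
gripper_width: 0.999
```

```bash
cat >> h.py <<'E'
def togo(p,ang=None):
    """offset cm (tool axes) to TCP world p; spin so that tool z yaw = ang deg"""
    s=arm.state(); M=rot(s['tool_rot']); a=np.degrees(np.arctan2(M[1,2],M[0,2]))
    print('t',round(float(s['t']),2),'pos',np.round(s['position'],4),'yaw',round(a,2),'tilt',np.round(M[:,0],4),'F',np.round(s['wrist_force'],1),'T',np.round(s['torque'],2),'w',round(float(s['gripper_width']),3),'q6',round(float(s['q'][5]),2))
    if p is not None: print('offset',np.round(M.T@(np.array(p)-s['position'])*100,2))
    if ang is not None: print('spin',round(np.radians((a-ang+180)%360-180),3))
E
python3 -c "
from h import *
togo([.474,-.0475,.342],-120)"
```

```text
t 1.3 pos [ 0.3617 -0.2831  0.3343] yaw -120.1 tilt [ 6.e-04 -4.e-04 -1.e+00] F [ 0.5 -0.6 -0.1] T [-0.01 -0.01 -0.04] w 0.999 q6 1.31
offset [ -0.77  -2.1  -26.02]
spin -0.002
```

Request:
{"method": "play_rows", "body": {"grip": [-1, -1, -1, -1, -1, -1, -1], "offset": [[-0.8, -2.1, -26], [-0.8, -2.1, -26], [-0.8, -2.1, -26], [-0.8, -2.1, -26], [-0.8, -2.1, -26], [-0.8, -2.1, -26], [-0.8, -2.1, -26]], "spin": [0, 0, 0, 0, 0, 0, 0]}}

```text
t: 2.17
position: [0.4726, -0.0503, 0.3421]
tool_rot: [-0.353, -0.612, -0.353, 0.613]
wrist_force: [0.2, 0.5, -0.5]
gripper_width: 1.0
```

```bash
python3 -c "
from h import *
togo([.474,-.0475,.25],-120)
c=snap('wrist','w1.png'); print(np.round(c['eye'],3)); print(proj(c,[.474,-.0475,.1905]),proj(c,[.4742,-.0495,.04]),proj(c,arm.state()['position']))"
```

```text
t 2.17 pos [ 0.4726 -0.0503  0.3421] yaw -120.08 tilt [-2.e-04 -4.e-04 -1.e+00] F [ 0.2  0.5 -0.5] T [ 0.02 -0.   -0.  ] w 1.0 q6 1.88
offset [ 9.21 -0.02 -0.31]
spin -0.001
[ 0.536 -0.087  0.514]
[316.87307154 177.21324902] [318.92004554 154.37323162] [319.91025034 233.6892543 ]
```

View pics/w1.png

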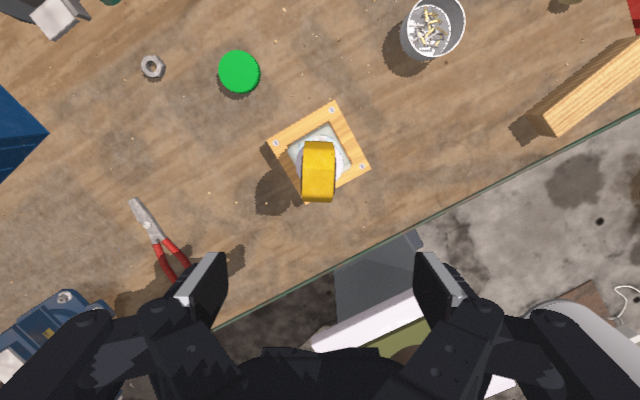

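The wrist view shows the tape at about (319,170), its long side nearly vertical between the pads, with the block corners round it. I'll measure its side edges.

```bash
python3 - <<'E'
from h import *
c=snap('wrist'); hsv=cv2.cvtColor(c['image'],cv2.COLOR_RGB2HSV); x0,y0=290,130
m=cv2.inRange(hsv[y0:210,x0:350],np.array((18,150,60)),np.array((32,255,255)))
for v in range(138,206,6):
    w=np.where(m[v-y0])[0]
    if len(w):
        l,r=onz(c,x0+w[0]-.5,v,.1905)[:2],onz(c,x0+w[-1]+.5,v,.1905)[:2]
        print(v,x0+w[0],x0+w[-1],((l+r)/2).round(4),'w',round(np.linalg.norm(l-r)*1000,1))
togo([.474,-.0475,.15],-120)
E
```

```text
144 305 332 [ 0.503  -0.0665] w 28.5
150 304 333 [ 0.4978 -0.0635] w 30.7
156 303 334 [ 0.4924 -0.0604] w 32.9
162 302 334 [ 0.4873 -0.0568] w 34.2
168 302 334 [ 0.4819 -0.0536] w 34.4
174 302 334 [ 0.4764 -0.0504] w 34.5
180 302 333 [ 0.4711 -0.0467] w 33.7
186 301 333 [ 0.4657 -0.043 ] w 34.9
192 301 333 [ 0.46   -0.0396] w 35.1
198 302 331 [ 0.4545 -0.0358] w 32.1
t 2.27 pos [ 0.4726 -0.0505  0.3422] yaw -120.12 tilt [ 0.e+00 -2.e-04 -1.e+00] F [-0.2  0.9 -1.2] T [ 0.04 -0.03  0.  ] w 1.0 q6 1.88
offset [19.22 -0.03 -0.33]
spin -0.002
```

Request:
{"method": "play_rows", "body": {"grip": [-1, -1, -1, -1, -1, -1, -1, -1], "offset": [[0, 0, -0.3], [5, 0, -0.3], [10, 0, -0.3], [14, 0, -0.3], [17, 0, -0.3], [19.2, 0, -0.3], [19.2, 0, -0.3], [19.2, 0, -0.3]], "spin": [0.035, 0.035, 0.035, 0.035, 0.035, 0.035, 0.035, 0.035]}}

```text
t: 3.28
position: [0.475, -0.0473, 0.1514]
tool_rot: [0.343, 0.619, 0.342, -0.618]
wrist_force: [0.6, 0.1, 0.2]
gripper_width: 1.0
```

Request:
{"method": "play_rows", "body": {"grip": [-0.4, -0.2, 0, 0.2, 0.4, 0.6, 0.8, 1], "offset": [[0, 0, 0], [0, 0, 0], [0, 0, 0], [0, 0, 0], [0, 0, 0], [0, 0, 0], [0, 0, 0], [0, 0, 0]], "spin": [0, 0, 0, 0, 0, 0, 0, 0]}}

```text
t: 4.28
position: [0.4747, -0.0467, 0.1506]
tool_rot: [0.343, 0.618, 0.343, -0.618]
wrist_force: [-2.1, -2.3, 4.4]
gripper_width: 0.376
```

```bash
python3 -c "
from h import *
togo([.46,.13,.26])"
```

```text
t 4.28 pos [ 0.4747 -0.0467  0.1506] yaw -121.98 tilt [ 4.e-04 -5.e-04 -1.e+00] F [-2.1 -2.3  4.4] T [-0.33  0.34 -0.06] w 0.376 q6 1.92
offset [-10.95 -10.6  -14.21]
```

Request:
{"method": "play_rows", "body": {"grip": [1, 1, 1, 1, 1, 1, 1], "offset": [[0, 0, 0], [0, 0, 0], [-0.5, 0, 0], [-1.5, 0, 0], [-3, 0, 0], [-5, 0, 0], [-5, 0, 0]], "spin": [0, 0, 0, 0, 0, 0, 0]}}

```text
t: 5.15
position: [0.4762, -0.0468, 0.2034]
tool_rot: [0.344, 0.62, 0.342, -0.617]
wrist_force: [-0.3, 0.6, -2.0]
gripper_width: 0.376
```

```bash
python3 -c "
from h import *
togo([.46,.13,.24])
a=snap('wrist')['image'][60:240,200:440]; b=snap('scene')['image'][180:300,220:380]
cv2.imwrite('pics/c2.png',np.hstack([cv2.resize(a,(480,360),interpolation=3)[:, :400],cv2.resize(b,(480,360),interpolation=3)[:,:400]])[:,:,::-1])"
```

```text
t 5.15 pos [ 0.4762 -0.0468  0.2034] yaw -121.98 tilt [ 0.0055 -0.0011 -1.    ] F [-0.3  0.6 -2. ] T [-0.   -0.01  0.03] w 0.376 q6 1.92
offset [ -3.69 -10.72 -14.15]
```

View pics/c2.png

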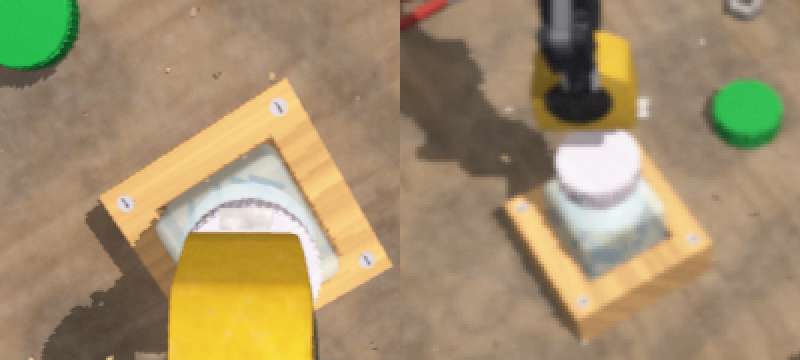

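The tape is held level between the fingers, and the white cap and jar below are undisturbed.

Request:
{"method": "play_rows", "body": {"grip": [1, 1, 1, 1, 1, 1, 1, 1], "offset": [[-1.5, -1, -1.3], [-1.5, -3.5, -4.5], [-1.5, -6.5, -8.5], [-1.5, -9.5, -12.3], [-1.5, -10.7, -14.1], [-1.5, -10.7, -14.1], [2, -10.7, -14.1], [5, -10.7, -14.1]], "spin": [0, 0, 0, 0, 0, 0, 0, 0]}}

```text
t: 6.25
position: [0.4584, 0.1294, 0.1497]
tool_rot: [0.343, 0.619, 0.343, -0.618]
wrist_force: [1.0, -0.1, -2.4]
gripper_width: 0.375
```

```bash
python3 -c "
from h import *
togo([.46,.13,.0225])"
```

```text
t 6.25 pos [0.4584 0.1294 0.1497] yaw -122.0 tilt [ 5.e-04 -2.e-04 -1.e+00] F [ 1.  -0.1 -2.4] T [ 0.01 -0.03  0.02] w 0.375 q6 2.29
offset [12.72  0.1  -0.14]
```

Request:
{"method": "play_rows", "body": {"grip": [1, 1, 1, 1, 1, 1, 1, 1], "offset": [[3, 0, 0], [6, 0, 0], [9, 0, 0], [10.7, 0, 0], [11.7, 0, 0], [12.2, 0, 0], [12.4, 0, 0], [12.4, 0, 0]], "spin": [0, 0, 0, 0, 0, 0, 0, 0]}}

```text
t: 7.25
position: [0.459, 0.1299, 0.0268]
tool_rot: [0.343, 0.619, 0.343, -0.618]
wrist_force: [0.0, 0.3, -2.4]
gripper_width: 0.373
```

Request:
{"method": "play_rows", "body": {"grip": [1, 1, 1, 1], "offset": [[0.1, 0, 0], [0.2, 0, 0], [0.3, 0, 0], [0.3, 0, 0]], "spin": [0, 0, 0, 0]}}

```text
t: 7.75
position: [0.4583, 0.1297, 0.0231]
tool_rot: [-0.343, -0.618, -0.343, 0.618]
wrist_force: [0.4, -0.4, -1.9]
gripper_width: 0.373
```

Request:
{"method": "play_rows", "body": {"grip": [1, 1, 1, 1], "offset": [[0.05, 0, 0], [0.1, 0, 0], [0.15, 0, 0], [0.15, 0, 0]], "spin": [0, 0, 0, 0]}}

```text
t: 8.25
position: [0.4584, 0.1297, 0.0217]
tool_rot: [-0.343, -0.618, -0.343, 0.618]
wrist_force: [0.8, 0.0, -2.1]
gripper_width: 0.377
```

Request:
{"method": "play_rows", "body": {"grip": [1, 1, 1], "offset": [[0.05, 0, 0], [0.1, 0, 0], [0.1, 0, 0]], "spin": [0, 0, 0]}}

```text
t: 8.62
position: [0.4586, 0.1297, 0.0216]
tool_rot: [-0.343, -0.618, -0.343, 0.618]
wrist_force: [-3.5, -1.6, 5.8]
gripper_width: 0.376
```

Touchdown felt (Fz went from -2 to +5.8 N). Opening, then rising.

Request:
{"method": "play_rows", "body": {"grip": [0.2, 0, -0.2, -0.5, -0.8, -1, -1, -1], "offset": [[0, 0, 0], [0, 0, 0], [0, 0, 0], [0, 0, 0], [0, 0, 0], [0, 0, 0], [0, 0, 0], [-0.5, 0, 0]], "spin": [0, 0, 0, 0, 0, 0, 0, 0]}}

```text
t: 9.62
position: [0.458, 0.1297, 0.0254]
tool_rot: [-0.343, -0.618, -0.343, 0.619]
wrist_force: [0.4, 0.4, 0.2]
gripper_width: 1.0
```

Request:
{"method": "play_rows", "body": {"grip": [-1, -1, -1, -1, -1, -1], "offset": [[-3, 0, 0], [-7, 0, 0], [-12, 0, 0], [-17, 0, 0], [-21, 0, 0], [-21, 0, 0]], "spin": [0, 0, 0, 0, 0, 0]}}

```text
t: 10.38
position: [0.4607, 0.1301, 0.2408]
tool_rot: [0.344, 0.621, 0.342, -0.615]
wrist_force: [-0.4, 0.3, -0.1]
gripper_width: 1.001
```

```bash
python3 - <<'E'
from h import *
togo([.4742,-.0495,.235],-120)
s=snap('scene','s2.png'); t=snap('top')
im=np.hstack([cv2.resize(s['image'][150:300,190:370],(400,333),interpolation=3),cv2.resize(t['image'][170:295,230:380],(400,333),interpolation=3)])
cv2.imwrite('pics/c3.png',im[:,:,::-1])
E
```

```text
t 10.38 pos [0.4607 0.1301 0.2408] yaw -121.98 tilt [ 0.0087  0.0015 -1.    ] F [-0.4  0.3 -0.1] T [-0.03 -0.05 -0.08] w 1.001 q6 2.29
offset [ 0.56 10.66 14.52]
spin -0.035
```

View pics/c3.png

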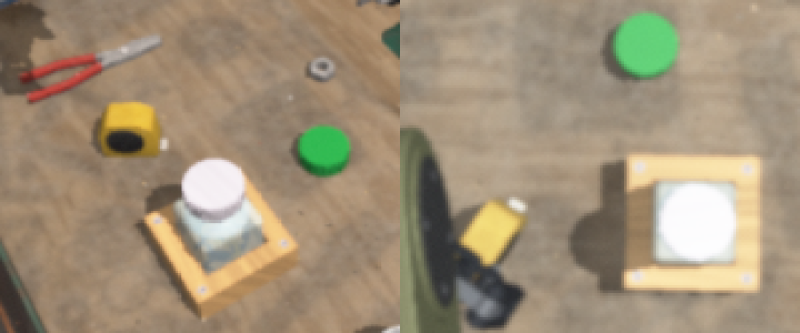

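The tape stands upright on the bench left of the block, and the pliers, nut and green cap are untouched. Next I move over the cap and look with the wrist camera.

Request:
{"method": "play_rows", "body": {"grip": [-1, -1, -1, -1, -1, -1, -1], "offset": [[0, 3.5, 4.7], [0, 7, 9.4], [0, 10.6, 14.5], [0, 10.6, 14.5], [0, 10.6, 14.5], [0, 10.6, 14.5], [0, 10.6, 14.5]], "spin": [0, 0, 0, 0, 0, 0, 0]}}

```text
t: 11.35
position: [0.4714, -0.0481, 0.2354]
tool_rot: [-0.344, -0.618, -0.344, 0.618]
wrist_force: [0.3, 0.3, -0.1]
gripper_width: 1.0
```

```bash
python3 - <<'E'
from h import *
togo([.4742,-.0495,.235])
c=snap('wrist','w3.png'); p=proj(c,[.4742,-.0495,.1285]); print(p)
u,v=p.astype(int); v0=max(v-110,0); im=cv2.resize(c['image'][v0:v0+220,u-150:u+150],None,fx=2,fy=2,interpolation=3); print('crop origin',u-150,v0)
cv2.imwrite('pics/c4.png',im[:,:,::-1])
E
```

```text
t 11.35 pos [ 0.4714 -0.0481  0.2354] yaw -121.84 tilt [-4.e-04  2.e-04 -1.e+00] F [ 0.3  0.3 -0.1] T [-0.02  0.03 -0.03] w 1.0 q6 1.91
offset [ 0.04  0.31 -0.03]
[319.56522555 184.48700215]
crop origin 169 74
```

View pics/c4.png

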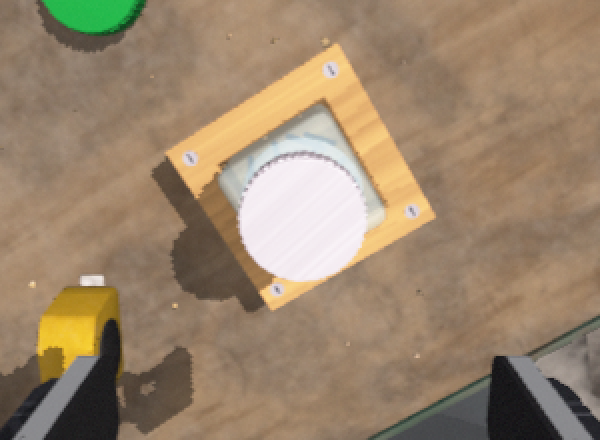

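The crop shows the pale cap as a clear disc at about (303,217) in the crop, i.e. image pixel (320,182), centred in the jar and block. I'll fit its edge.

```bash
python3 - <<'E'
from h import *
c=snap('wrist'); hsv=cv2.cvtColor(c['image'],cv2.COLOR_RGB2HSV); x0,y0=280,140
m=cv2.inRange(hsv[y0:225,x0:362],np.array((0,0,205)),np.array((179,28,255))); m=cv2.morphologyEx(m,cv2.MORPH_OPEN,np.ones((5,5)))
k=max(cv2.findContours(m,cv2.RETR_EXTERNAL,cv2.CHAIN_APPROX_NONE)[0],key=cv2.contourArea).reshape(-1,2)+[x0,y0]
P=np.array([onz(c,u,v,.1285)[:2] for u,v in k]).astype(np.float32)*1000
print(cv2.fitEllipse(P),cv2.minEnclosingCircle(P), cv2.boundingRect(k))
togo([.4742,-.0495,.093])
E
```

```text
((476.05670166015625, -51.77565002441406), (57.16858673095703, 63.14460754394531), 49.18190383911133) ((477.24591064453125, -53.57601547241211), 33.57494354248047) (289, 143, 66, 72)
t 11.45 pos [ 0.4716 -0.0484  0.2357] yaw -121.88 tilt [ 1.e-04  0.e+00 -1.e+00] F [ 0.  -0.1 -0.6] T [-0.05 -0.03  0.03] w 0.995 q6 1.91
offset [14.27  0.28 -0.05]
```

Request:
{"method": "play_rows", "body": {"grip": [-1, -1, -1, -1, -1, -1, -1], "offset": [[0, 0.37, 0], [3.5, 0.37, 0], [7, 0.37, 0], [10.5, 0.37, 0], [13, 0.37, 0], [14.2, 0.37, 0], [14.2, 0.37, 0]], "spin": [0, 0, 0, 0, 0, 0, 0]}}

```text
t: 12.32
position: [0.4744, -0.0513, 0.0932]
tool_rot: [-0.343, -0.618, -0.343, 0.619]
wrist_force: [-0.3, -0.4, 0.7]
gripper_width: 0.999
```

Request:
{"method": "play_rows", "body": {"grip": [-0.8, -0.65, -0.5, -0.4, -0.3, -0.1, 0.5, 1], "offset": [[0, 0, 0], [0, 0, 0], [0, 0, 0], [0, 0, 0], [0, 0, 0], [0, 0, 0], [0, 0, 0], [0, 0, 0]], "spin": [0, 0, 0, 0, 0, 0, 0, 0]}}

```text
t: 13.32
position: [0.4756, -0.051, 0.095]
tool_rot: [0.343, 0.619, 0.343, -0.618]
wrist_force: [0.2, 3.8, 6.0]
gripper_width: 0.624
```

Request:
{"method": "play_rows", "body": {"grip": [1, 1], "offset": [[0, 0, 0], [0, 0, 0]], "spin": [0, 0]}}

```text
t: 13.58
position: [0.4756, -0.051, 0.095]
tool_rot: [0.343, 0.619, 0.343, -0.618]
wrist_force: [-0.0, 3.9, 5.6]
gripper_width: 0.622
```

```bash
python3 - <<'E'
from h import *
togo([.475,-.05,.093])
c=snap('wrist')['image'][150:400,160:480]; s=snap('scene')['image'][190:300,230:350]
cv2.imwrite('pics/c5.png',np.hstack([cv2.resize(c,(448,350),interpolation=3),cv2.resize(s,(350,350),interpolation=3)])[:,:,::-1])
E
```

```text
t 13.57 pos [ 0.4756 -0.051   0.095 ] yaw -121.99 tilt [ 2.e-03  6.e-04 -1.e+00] F [-0.   3.9  5.6] T [ 0.49  0.02 -0.04] w 0.622 q6 1.91
offset [ 0.2  -0.11 -0.05]
```

View pics/c5.png

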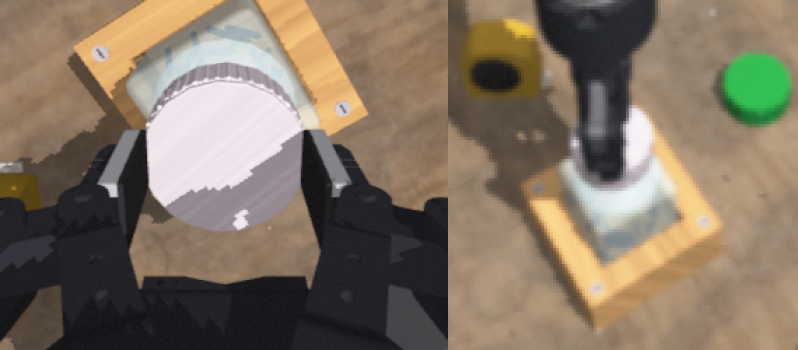

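The pads sit on the cap's sides, across its middle (disc centre about (225,155) in the crop). Now turning counter-clockwise, which is negative spin, while rising with the thread.

Request:
{"method": "play_rows", "body": {"grip": [1, 1, 1, 1, 1, 1, 1, 1], "offset": [[-0.08, 0, 0], [-0.14, 0, 0], [-0.18, 0, 0], [-0.22, 0, 0], [-0.26, 0, 0], [-0.3, 0, 0], [-0.34, 0, 0], [-0.36, 0, 0]], "spin": [-0.06, -0.16, -0.27, -0.38, -0.49, -0.6, -0.7, -0.75]}}

```text
t: 14.68
position: [0.4774, -0.0514, 0.1004]
tool_rot: [0.548, 0.451, 0.544, -0.448]
wrist_force: [2.7, 2.4, 9.3]
gripper_width: -0.004
```

```bash
python3 - <<'E'
from h import *
togo(None)
c=snap('wrist')['image'][150:400,160:480]; s=snap('scene')['image'][190:300,230:350]
cv2.imwrite('pics/c6.png',np.hstack([cv2.resize(c,(448,350),interpolation=3),cv2.resize(s,(350,350),interpolation=3)])[:,:,::-1])
E
```

```text
t 14.68 pos [ 0.4774 -0.0514  0.1004] yaw -78.9 tilt [ 6.3e-03 -4.0e-04 -1.0e+00] F [2.7 2.4 9.3] T [ 0.39 -0.22 -0.05] w -0.004 q6 1.16
```

View pics/c6.png

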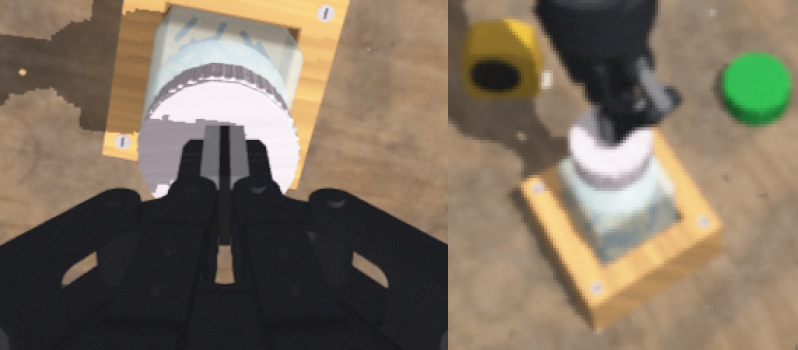

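The grip was lost. The gripper reads fully shut, and the finger tips appear in front of the cap disc at crop (225,125), so they slipped off the cap during the turn. Before acting I'll check the finger-tip and cap heights from geometry.

```bash
python3 - <<'E'
from h import *
togo(None)
s=arm.state(); M=rot(s['tool_rot']); p=np.array(s['position']); c=snap('wrist')
print('wrist force', s['wrist_force'])
for h in (0,5,10,15,20,25,30):
    print(h,[proj(c,p+M@np.array([-h,y,0])/1000).round(1).tolist() for y in (-11,0,11)], 'open30', proj(c,p+M@np.array([-h,11,30])/1000).round(1))
for z in (.11,.12,.1285,.135,.145):
    for C in [(.4742,-.0495)]:
        a=np.radians(np.arange(0,360,90)); r=.029
        q=np.array([proj(c,[C[0]+r*M[0,2]*k+r*M[0,1]*l,C[1]+r*M[1,2]*k+r*M[1,1]*l,z]) for k,l in ((1,0),(-1,0),(0,1),(0,-1))])
        print('cap z',z,'width',q[0,0]-q[1,0],'cols',q[:2,0].round(1),'rows',q[2:,1].round(1))
im=c['image'][180:330,230:410]; s=snap('top')['image'][215:295,290:390]
cv2.imwrite('pics/c7.png',np.hstack([cv2.resize(im,(540,450),interpolation=3)])[:,:,::-1])
E
```

```text
t 14.78 pos [ 0.4774 -0.0514  0.1004] yaw -78.97 tilt [ 6.3e-03 -3.0e-04 -1.0e+00] F [ 0.9  2.4 10.1] T [ 0.47 -0.21  0.01] w 0.0 q6 1.16
wrist force [ 0.89608036  2.39446748 10.10562229]
0 [[319.3, 250.4], [319.2, 233.3], [319.2, 215.7]] open30 [371.1 215.7]
5 [[319.2, 254.2], [319.2, 236.7], [319.2, 218.7]] open30 [372.5 218.7]
10 [[319.2, 258.2], [319.2, 240.3], [319.2, 221.8]] open30 [373.9 221.8]
15 [[319.2, 262.4], [319.2, 244.1], [319.1, 225.2]] open30 [375.5 225.2]
20 [[319.2, 266.8], [319.1, 248.1], [319.1, 228.7]] open30 [377.1 228.7]
25 [[319.1, 271.6], [319.1, 252.4], [319.1, 232.5]] open30 [378.8 232.5]
30 [[319.1, 276.6], [319.1, 256.9], [319.0, 236.5]] open30 [380.6 236.4]
cap z 0.11 width 103.30214636570793 cols [366.4 263.1] rows [194.7 289.9]
cap z 0.12 width 109.22617800207388 cols [369.1 259.9] rows [200.  299.9]
cap z 0.1285 width 114.82319434940194 cols [371.6 256.8] rows [205.  309.3]
cap z 0.135 width 119.50608805770955 cols [373.7 254.2] rows [209.2 317.2]
cap z 0.145 width 127.50632891732027 cols [377.4 249.9] rows [216.5 330.5]
```

View pics/c7.png

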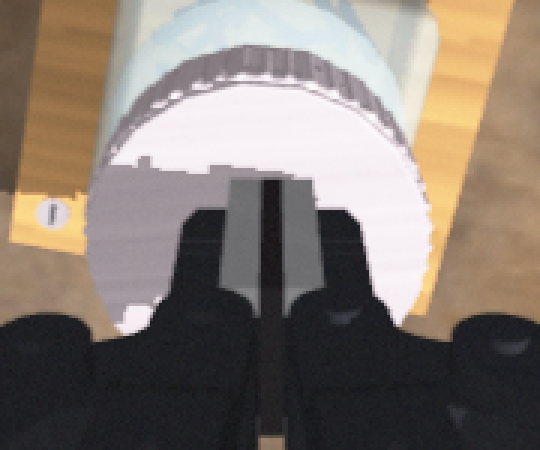

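```bash
cat > comp.py <<'E'
from h import *
def comp(f):
    st=arm.state(); M=rot(st['tool_rot']); p=np.array(st['position']); out=[]
    for n,sz in (('scene',(100,75)),('wrist',(200,150)),('top',(100,75))):
        c=snap(n); u,v=proj(c,p); x0=int(np.clip(u-sz[0]/2,0,640-sz[0])); y0=int(np.clip(v-sz[1]/2,0,400-sz[1]))
        im=cv2.resize(c['image'][y0:y0+sz[1],x0:x0+sz[0]],(400,300),interpolation=3)[:,:,::-1].copy(); k=400/sz[0]
        def mk(P,col,r=2): a=(proj(c,P)-[x0,y0]+.5)*k; cv2.circle(im,(int(a[0]),int(a[1])),r,col,-1)
        mk(p,(0,0,255),3); mk(p-M[:,0]*.03,(255,0,0),3)
        for t in np.linspace(0,2*np.pi,36,endpoint=False):
            for z,col in ((.1285,(0,200,0)),(.1065,(200,0,200))): mk([.4742+.029*np.cos(t),-.0495+.029*np.sin(t),z],col,1)
        out.append(im)
        if n=='scene': out.append(cv2.resize(c['image'],(400,300),interpolation=3)[:,:,::-1])
    cv2.imwrite('pics/'+f,np.vstack([np.hstack(out[:2]),np.hstack(out[2:])]))
E
python3 -c "
from comp import *
comp('d1.png'); togo(None)"
```

```text
t 15.03 pos [ 0.4774 -0.0515  0.1004] yaw -79.02 tilt [ 6.3e-03 -3.0e-04 -1.0e+00] F [1.  1.6 9.9] T [ 0.42 -0.27 -0.02] w -0.0 q6 1.16
```

View pics/d1.png

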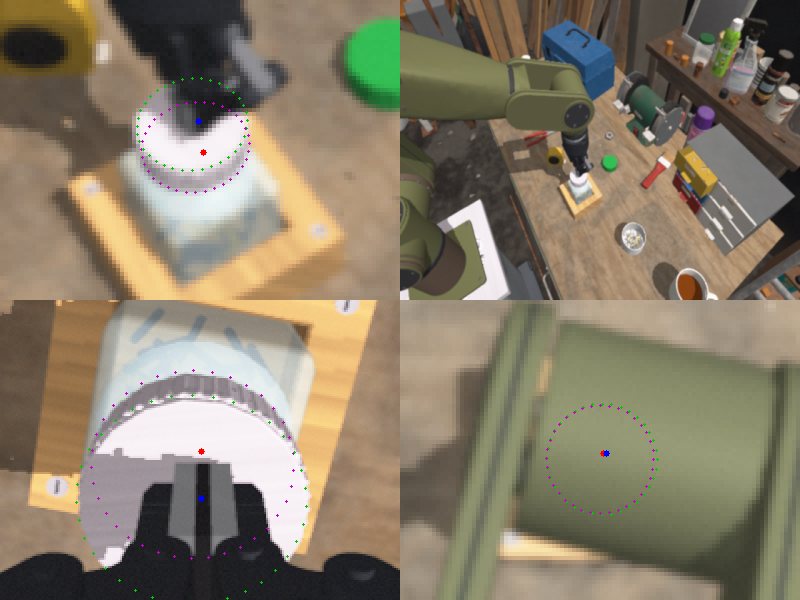

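```bash
python3 - <<'E'
from h import *
c=snap('scene'); im=cv2.imread('pics/c5.png')[:,448:]
p=np.array([.4756,-.051,.095]); z=np.array([-.529,-.849,0]); y=np.array([.849,-.529,0])
f=lambda P:((proj(c,P)-[230,190]+.5)*[350/120,350/110]).round()
for h in (0,5,10,15,20,25,30,40): print(h,[f(p+z*.033+y*k+[0,0,h/1000]) for k in (-.011,.011)])
a=f(p+z*.033); g=cv2.cvtColor(im,cv2.COLOR_BGR2GRAY)
for r in range(90,230,6): print(r,g[r,100:220:6])
# wrist view, earlier open pose w1: tool pos
E
```

```text
0 [array([153., 207.]), array([184., 206.])]
5 [array([153., 203.]), array([183., 202.])]
10 [array([152., 199.]), array([183., 198.])]
15 [array([151., 195.]), array([182., 194.])]
20 [array([151., 191.]), array([182., 190.])]
25 [array([150., 187.]), array([181., 186.])]
30 [array([150., 183.]), array([181., 182.])]
40 [array([148., 175.]), array([180., 174.])]
90 [ 86 110 125 134 136  67  38  78 125 111  59  43  43  72 140 144 143 138
 137 137]
96 [110 126 125 128 130  72  33  79 123 113  57  36  42  64 133 148 149 142
 137 134]
102 [ 92 123 129 127 126  79  32  79 122 115  60  40  41  65 143 149 151 149
 140 133]
108 [ 80 108 129 129 130  89  33  79 122 114  68  48  44  93 215 201 161 152
 144 136]
114 [ 75  84 118 129 131  92  33  83 122 115  68  50  47 101 232 240 207 157
 147 143]
120 [ 73  72  88 121 132  99  40  89 120 111  66  50  50 132 240 245 238 180
 147 147]
126 [ 76  73  73  90 127 103  59 101 122 109  69  58  88 222 244 245 244 226
 158 146]
132 [ 76  75  76  77 118  80  67 114 136 122  74  60  80 224 243 245 245 234
 191 157]
138 [ 82  77  75  80 142 122  49  76  92
[... 651 characters left out ...]
235]
186 [127 127 124 127 161 199 212 181 141 141 148 157 167 194 223 238 239 236
 222 225]
192 [131 127 113 105 130 183 214 219 216 217 215 218 231 242 244 239 238 233
 208 203]
198 [158 149 119 104 108 151 201 216 225 229 231 236 240 241 240 238 232 218
 192 179]
204 [215 205 145 114 106 125 178 210 224 228 231 236 238 240 237 234 220 189
 161 156]
210 [218 215 198 142 117 121 150 192 206 218 227 230 229 228 219 203 183 149
 145 159]
216 [217 216 211 174 126 119 128 172 186 203 215 215 210 201 180 169 163 150
 146 160]
222 [212 217 212 201 149 120 119 139 174 197 208 204 197 176 156 152 152 146
 153 161]
228 [203 216 216 210 176 123 117 112 173 196 193 187 171 159 149 147 146 141
 158 159]
```

The overlays put the cap top where expected (z = 0.1285). The shut finger tips rest on it, about 28 mm behind the nominal TCP. In the grasp picture the tips also ended near z = 0.126, so the grip caught only the rim. I'll back off, check with the brushed stripes whether the cap turned, and regrip about 20 mm deeper with the jaws along a jar side.

Request:
{"method": "play_rows", "body": {"grip": [1, 1, 0, -1, -1, -1, -1, -1], "offset": [[-2, 0, 0], [-5, 0, 0], [-9, 0, 0], [-13.5, 0, 0], [-13.5, 0, 0], [-13.5, 0, 0], [-13.5, 0, 0], [-13.5, 0, 0]], "spin": [0, 0, 0.1, 0.193, 0.193, 0.193, 0.193, 0.193]}}

```text
t: 16.08
position: [0.4739, -0.0512, 0.2307]
tool_rot: [-0.499, -0.5, -0.501, 0.501]
wrist_force: [-0.6, -0.1, 0.5]
gripper_width: 1.0
```

```bash
cat > stripe.py <<'E'
from h import *
def rect(c,C,z,half=.034,n=340):
    a=np.array([proj(c,[C[0]+i*half,C[1]+j*half,z]) for i,j in ((1,1),(1,-1),(-1,-1),(-1,1))],np.float32)  # up=+x, right=-y
    H=cv2.getPerspectiveTransform(a,np.array([[0,0],[n,0],[n,n],[0,n]],np.float32)); return cv2.warpPerspective(c['image'],H,(n,n),flags=cv2.INTER_CUBIC)
def stripe(im):
    g=cv2.GaussianBlur(cv2.cvtColor(im,cv2.COLOR_RGB2GRAY).astype(np.float32),(0,0),3); gx=cv2.Sobel(g,5,1,0); gy=cv2.Sobel(g,5,0,1)
    yy,xx=np.mgrid[:340,:340]-170; m=(np.hypot(xx,yy)<100)&(np.hypot(gx,gy)<60)
    Jxx,Jyy,Jxy=(gx*gx)[m].sum(),(gy*gy)[m].sum(),(gx*gy)[m].sum(); th=.5*np.arctan2(2*Jxy,Jxx-Jyy)
    return (90-np.degrees(th))%180, np.hypot(Jxx-Jyy,2*Jxy)/(Jxx+Jyy)   # stripe angle ccw seen from above
E
python3 - <<'E'
from stripe import *
togo([.475,-.0503,.235],-90)
c=snap('wrist','w4.png'); b=rect(c,(.4755,-.0505),.1285); print('now',stripe(b))
# before: same camera-in-tool transform, tool pose of w3
s=arm.state(); M=rot(s['tool_rot']); Rc=rot(c['orientation']); rel=M.T@Rc; off=M.T@(np.array(c['eye'])-s['position'])
a=np.radians(-121.86); M3=np.array([[0,-np.sin(a),np.cos(a)],[0,np.cos(a),np.sin(a)],[-1,0,0]]); 
M3[:,1]=np.cross(M3[:,2],M3[:,0]); q=R.from_matrix(M3@rel).as_quat()
o=dict(image=cv2.imread('pics/w3.png')[:,:,::-1].copy(),intrinsics=c['intrinsics'],eye=np.array([.4715,-.0482,.2355])+M3@off,orientation=[q[3],*q[:3]])
d=rect(o,(.4755,-.0505),.1285); print('before',stripe(d))
cv2.imwrite('pics/rect.png',np.hstack([d,b])[:,:,::-1])
for n,i in (('now',b),('before',d)):
    h=cv2.cvtColor(i,cv2.COLOR_RGB2HSV); m=cv2.inRange(h,np.array((0,0,205)),np.array((179,255,255))); yy,xx=np.where(m)
    print(n,'left/right at mid',[xx[yy==r][[0,-1]].tolist() for r in (140,170,200)],'bottom',[yy[xx==k].max() for k in (140,170,200)])
E
```

```text
t 16.07 pos [ 0.4739 -0.0512  0.2307] yaw -90.06 tilt [-2.8e-03  5.0e-04 -1.0e+00] F [-0.6 -0.1  0.5] T [ 0.02 -0.02  0.  ] w 1.0 q6 1.35
offset [-0.43  0.11 -0.09]
spin -0.001
now (np.float32(15.293304), np.float32(0.9186778))
before (np.float32(10.512367), np.float32(0.9175694))
now left/right at mid [[28, 339], [25, 339], [24, 339]] bottom [np.int64(322), np.int64(325), np.int64(321)]
before left/right at mid [[30, 334], [23, 335], [25, 333]] bottom [np.int64(326), np.int64(326), np.int64(327)]
```

View pics/rect.png

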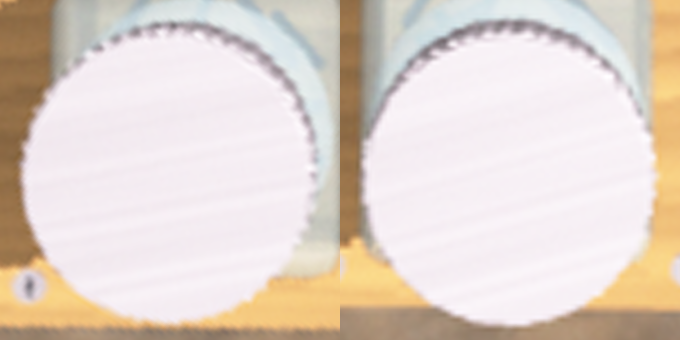

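Stripe angles show the cap turned only about 5° counter-clockwise (10.5° to 15.3°). It is still seated, with its centre at about (0.474, -0.0505). That was my twelfth picture, so from here I check by numbers.

Request:
{"method": "play_rows", "body": {"grip": [-1, -1, -1, -1, -1, -1, -1, -1], "offset": [[4, 0, -0.1], [8, 0, -0.1], [11.5, 0, -0.1], [13.2, 0, -0.1], [13.8, 0, -0.1], [14.4, 0, -0.1], [14.8, 0, -0.1], [14.8, 0, -0.1]], "spin": [0, 0, 0, 0, 0, 0, 0, 0]}}

```text
t: 17.12
position: [0.475, -0.0504, 0.0847]
tool_rot: [0.5, 0.5, 0.499, -0.5]
wrist_force: [-0.1, -0.5, -0.3]
gripper_width: 1.001
```

Request:
{"method": "play_rows", "body": {"grip": [-1, -1, -1, -1], "offset": [[0.4, 0, 0], [0.8, 0, 0], [0.8, 0, 0], [0.8, 0, 0]], "spin": [0, 0, 0, 0]}}

```text
t: 17.62
position: [0.4747, -0.0504, 0.0763]
tool_rot: [-0.5, -0.5, -0.5, 0.5]
wrist_force: [-0.6, 0.3, -0.9]
gripper_width: 0.998
```

Request:
{"method": "play_rows", "body": {"grip": [-1, -1, -0.75, -0.6, -0.45, -0.3, 0.2, 1], "offset": [[0.3, 0, 0], [0.3, 0, 0], [0.3, 0, 0], [0.3, 0, 0], [0.3, 0, 0], [0.3, 0, 0], [0.3, 0, 0], [0.3, 0, 0]], "spin": [0, 0, 0, 0, 0, 0, 0, 0]}}

```text
t: 18.62
position: [0.4748, -0.05, 0.0737]
tool_rot: [0.5, 0.501, 0.5, -0.5]
wrist_force: [-1.4, 3.6, 4.3]
gripper_width: 0.66
```

Request:
{"method": "play_rows", "body": {"grip": [1, 1, 1], "offset": [[0, 0, 0], [0, 0, 0], [0, 0, 0]], "spin": [0, 0, 0]}}

```text
t: 19.0
position: [0.4748, -0.0501, 0.0737]
tool_rot: [0.5, 0.501, 0.5, -0.5]
wrist_force: [-1.8, 4.0, 5.6]
gripper_width: 0.665
```

```bash
python3 - <<'E'
from stripe import *
togo(None)
c=snap('wrist','w5.png'); b=rect(c,(.474,-.0505),.1285); print('now',stripe(b))
# finger tip end, near (y-) finger in scene view: dark column extent vs height marks
s=snap('scene','s5.png'); p=np.array(arm.state()['position']); g=cv2.cvtColor(s['image'],cv2.COLOR_RGB2GRAY)
for h in (0,10,20,30,40,50):
    u,v=proj(s,p+[0,-.034,h/1000]); print(h,u.round(1),v.round(1),g[int(round(v)),int(u)-8:int(u)+9:2])
E
```

```text
t 19.0 pos [ 0.4748 -0.0501  0.0737] yaw -90.07 tilt [ 2.e-04  6.e-04 -1.e+00] F [-1.8  4.   5.6] T [0.58 0.33 0.06] w 0.665 q6 1.35
now (np.float32(0.4511795), np.float32(0.48562014))
0 295.8 257.4 [219 210 211 192 175 166 148 150 161]
10 295.6 255.0 [235 236 237 230 220 195 157 147 158]
20 295.3 252.6 [236 239 240 239 239 226 199 177 160]
30 295.0 250.2 [198 215 169 127 101 205 230 217 201]
40 294.7 247.7 [114 102  97  73  33  54 127 213 212]
50 294.4 245.1 [127 104  89  49  29  42  58 114 201]
```

The tips now end at about z = 0.105, level with the skirt, and the opening fits the ribs (0.665). I'll turn a first part and check the grip.

Request:
{"method": "play_rows", "body": {"grip": [1, 1, 1, 1, 1, 1, 1, 1], "offset": [[0, 0, 0], [-0.03, 0, 0], [-0.06, 0, 0], [-0.09, 0, 0], [-0.12, 0, 0], [-0.15, 0, 0], [-0.17, 0, 0], [-0.17, 0, 0]], "spin": [-0.06, -0.14, -0.22, -0.3, -0.38, -0.45, -0.5, -0.5]}}

```text
t: 20.1
position: [0.4754, -0.0502, 0.0753]
tool_rot: [0.608, 0.362, 0.607, -0.361]
wrist_force: [1.1, 3.5, 4.0]
gripper_width: 0.668
```

```bash
cat > chk.py <<'E'
from stripe import *
# fingers and shadows disturb: use only the far half of the cap top, per patch
def patch(z):
    togo(None); c=snap('wrist'); s=arm.state(); M=rot(s['tool_rot']); b=rect(c,(.474,-.0505),z)
    g=cv2.GaussianBlur(cv2.cvtColor(b,cv2.COLOR_RGB2GRAY).astype(np.float32),(0,0),3); gx=cv2.Sobel(g,5,1,0); gy=cv2.Sobel(g,5,0,1)
    yy,xx=np.mgrid[:340,:340]-170; lit=cv2.erode((g>215).astype(np.uint8),np.ones((25,25)))>0; m=(np.hypot(xx,yy)<125)&lit
    A,B,D=(gx*gx)[m].sum(),(gy*gy)[m].sum(),(gx*gy)[m].sum(); th=.5*np.arctan2(2*D,A-B)
    print('stripe',round(float((90-np.degrees(th))%180),1),'coh',round(float(np.hypot(A-B,2*D)/(A+B)),2),'n',m.sum())
    t=snap('scene'); hsv=cv2.cvtColor(t['image'],cv2.COLOR_RGB2HSV)
E
python3 -c "
from chk import *
patch(.1305)"
```

```text
t 20.1 pos [ 0.4754 -0.0502  0.0753] yaw -61.45 tilt [ 2.e-03  3.e-04 -1.e+00] F [1.1 3.5 4. ] T [ 0.58 -0.21  0.04] w 0.668 q6 0.85
stripe 44.3 coh 0.98 n 10324
```

The cap follows the gripper without slip: stripes 15° to 44°, tool 28.6°. I continue to about 74° in total.

Request:
{"method": "play_rows", "body": {"grip": [1, 1, 1, 1, 1, 1, 1, 1], "offset": [[-0.03, 0, 0], [-0.07, 0, 0], [-0.1, 0, 0], [-0.14, 0, 0], [-0.17, 0, 0], [-0.21, 0, 0], [-0.25, 0, 0], [-0.25, 0, 0]], "spin": [-0.1, -0.2, -0.3, -0.4, -0.5, -0.6, -0.7, -0.7]}}

```text
t: 21.2
position: [0.4737, -0.0503, 0.0765]
tool_rot: [0.694, 0.131, 0.696, -0.131]
wrist_force: [-0.4, 2.9, -1.1]
gripper_width: 0.663
```

```bash
python3 -c "
from chk import *
patch(.1328)"
```

```text
t 21.2 pos [ 0.4737 -0.0503  0.0765] yaw -21.4 tilt [-2.3e-03  1.0e-04 -1.0e+00] F [-0.4  2.9 -1.1] T [0.34 0.09 0.04] w 0.663 q6 0.16
stripe 84.7 coh 0.91 n 30318
```

Total turn is 74° with the grip firm and Fz near 0, so the threads should be free. Lifting straight up slowly.

Request:
{"method": "play_rows", "body": {"grip": [1, 1, 1, 1, 1, 1], "offset": [[-0.1, 0, 0], [-0.2, 0, 0], [-0.3, 0, 0], [-0.4, 0, 0], [-0.5, 0, 0], [-0.5, 0, 0]], "spin": [0, 0, 0, 0, 0, 0]}}

```text
t: 22.05
position: [0.4749, -0.0503, 0.0828]
tool_rot: [0.695, 0.131, 0.695, -0.131]
wrist_force: [-0.2, 2.3, 0.8]
gripper_width: 0.665
```

Request:
{"method": "play_rows", "body": {"grip": [1, 1, 1, 1, 1, 1, 1, 1], "offset": [[-0.3, 0, 0], [-0.7, 0, 0], [-1.1, 0, 0], [-1.5, 0, 0], [-1.9, 0, 0], [-2.3, 0, 0], [-2.6, 0, 0], [-2.6, 0, 0]], "spin": [0, 0, 0, 0, 0, 0, 0, 0]}}

```text
t: 23.05
position: [0.4749, -0.0504, 0.1088]
tool_rot: [0.695, 0.131, 0.695, -0.131]
wrist_force: [0.3, -0.3, -0.9]
gripper_width: 0.662
```

```bash
python3 - <<'E'
from chk import *
dz=arm.state()['position'][2]-.0737; print('dz',dz); patch(.1285+dz)
s=snap('scene','s6.png'); w=snap('wrist','w6.png'); t=snap('top')
# cap lower edge in scene view: grey profile down the cap's near edge, marks for predicted heights
g=cv2.cvtColor(s['image'],cv2.COLOR_RGB2GRAY); d=np.array([.302-.474,-.451+.0505]); d/=np.hypot(*d)
for n,z,r in (('top',.1285+dz,.029),('low',.1065+dz,.030),('low if seated',.1065,.030),('mouth near',.122,.02)):
    u,v=proj(s,[.474+d[0]*r,-.0505+d[1]*r,z]); print(n,u.round(1),v.round(1))
u=int(round(u)); print('rows 215-275 col',u,s['image'][215:275:2,u].tolist())
# other things still in place (scene view masks)
h=cv2.cvtColor(s['image'],cv2.COLOR_RGB2HSV); h0=cv2.cvtColor(cv2.imread('pics/scene0.png'),cv2.COLOR_BGR2HSV)
im0=cv2.imread('pics/scene0.png')[:,:,::-1]
for n,(x0,y0,x1,y1) in dict(pliers=(195,160,268,200),nut=(325,172,346,190),tin=(350,292,398,342),block_right=(300,245,325,275)).items():
    print(n,'mean abs diff',np.abs(s['image'][y0:y1,x0:x1].astype(int)-im0[y0:y1,x0:x1]).mean().round(2))
E
```

```text
dz 0.03509653243983138
t 23.05 pos [ 0.4749 -0.0504  0.1088] yaw -21.31 tilt [ 6.e-04 -1.e-04 -1.e+00] F [ 0.3 -0.3 -0.9] T [-0.    0.03  0.01] w 0.662 q6 0.15
stripe 84.7 coh 0.92 n 29726
top 286.0 234.8
low 287.0 241.2
low if seated 288.3 250.3
mouth near 287.1 242.3
rows 215-275 col 287 [[161, 152, 158], [160, 151, 156], [195, 183, 190], [246, 240, 244], [247, 242, 245], [247, 243, 246], [247, 242, 245], [248, 242, 245], [249, 244, 247], [248, 243, 246], [225, 217, 222], [195, 184, 190], [182, 172, 178], [200, 206, 211], [214, 226, 229], [211, 225, 228], [207, 222, 225], [212, 225, 226], [227, 237, 238], [228, 238, 240], [230, 239, 238], [215, 224, 220], [204, 207, 192], [186, 186, 173], [136, 144, 146], [126, 136, 140], [140, 144, 141], [164, 160, 147], [190, 166, 137], [239, 198, 132]]
pliers mean abs diff 37.4
nut mean abs diff 5.28
tin mean abs diff 5.64
block_right mean abs diff 5.64
```

The cap's lower edge is seen at row 240.5 against a prediction of 241.2, which puts it about 2.0 cm above the mouth. It is level and centred, and the load is cap weight only. The pliers patch differs because the arm occludes it there; c3 showed them in place after the tape was set down. Handing in.

```bash
python3 -c "
from h import *
print(arm.job_done()); togo(None)"
```

```text
the job is handed in; nothing more can be done
None
the job is handed in; nothing more can be done
```

I finished the job and handed it in at about 23 s: the tape measure is on the bench and the gripper holds the unscrewed cap over the jar.

- **Tape measure:** I lifted it off the cap and set it upright on the bench to the left of the block, opening the gripper only once I felt the bench. A later picture showed it standing.
- **First try at the cap slipped:** The finger tips ended about 28 mm behind the stated tool point, so they caught only the rim. The fingers slid off after turning the cap about 5°, and then rested shut on its top with about 10 N. I regripped about 20 mm deeper.
- **Unscrewing:** The second grip held. The brushed stripes on the cap show a total turn of 74°. It then lifted straight up with no drag on the jar.
- **Last checks:** The cap is level, held firmly and over the mouth. Its lower edge is about 2.0 cm above the mouth, and the scene camera agreed within a pixel. The force on the wrist is about the cap's own weight.
- **Bystanders:** The tin, nut and block match the first picture. The pliers comparison disagreed; I think the arm hides them in that view, but I did not confirm it. They were in place in the picture taken after the tape was set down, and the arm worked nowhere near them after that.

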